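# Clear the pump parts off the duct cover and take out the wedge

### The job

Unstack the pump parts from the wedged-up duct cover and lay each flat inside the tray made for its shape and size: the gauge in the small round dish, the terminal box in the rectangular tray, the flange (boss up) in the large round dish. Only when all three are in their trays, draw the wedge back out so that the cover comes down gently onto its frame, without lifting or slamming it, and lay the wedge right way up in the long narrow tray. Drop nothing, and leave everything in its tray with the cover fully down.

Things in the scene. Friction and masses are not known exactly. Their poses are not given: they have to be found in the camera images.
- gauge: Pressure gauge lying face up: black-cased cylinder 50 mm in diameter, 28 mm thick, white dial with black needle. Top of the stack, on the terminal box. Origin at the centre of its underside, z up. About 0.15 kg.
- termbox: Plain white plastic pump terminal box, 70 (its x) x 46 (its y) x 36 mm high, middle of the stack: it lies on the flange's boss. Origin at the centre of its underside, z up. About 0.16 kg.
- flange: Dark steel pipe flange, bottom of the stack, flat on the cover: round disc 90 mm in diameter and 12 mm thick, on it a central upright boss 44 mm in diameter whose top is 40 mm above the underside; best held by the boss. Origin at the centre of its underside, z up. About 0.7 kg.
- wedge: Wooden wedge on the bench, 120 mm long (its x), 30 mm wide (its y). Its top slopes evenly from 28 mm high at the heel (-x end) to 4 mm at the tip (+x end). Origin at the centre of its underside, z up. At the start 80 mm of it is under the front edge of the cover, square to it, and 40 mm at the heel sticks out; it draws out along its own -x, with less than 15 N. As it comes out the cover follows its slope down: closed after about 50 mm, and the tip clears the edge after 80 mm.
- duct: Low grey steel service duct frame fixed to the bench, 210 mm deep (x) by 240 mm wide (y), open at the front (-x). Origin at the centre of its underside. A steel cover 210 x 240 x 8 mm (1.6 kg) is hinged along its back edge (x = +105 mm); propped at the start it is level with its top 28 mm above the bench and its front edge at x = -105 mm; the stack stands on it.
- cover (a joint): Angle (rad) of the duct cover about its back hinge: 0 = fully down (front edge's underside then about 10 mm above the bench), 0.05 = propped level by the wedge at the start, larger = raised more. It falls by its own weight, lightly damped.
- small_dish: Smaller round grey plastic dish fixed on the bench, inside 74 mm across, floor 3 mm thick, low rim whose top is 7 mm above the bench. Origin at the centre of its underside.
- big_dish: Larger round grey plastic dish fixed on the bench, inside 114 mm across, floor 3 mm thick, rim top 7 mm above the bench. Origin at the centre of its underside.
- box_tray: Rectangular grey plastic tray fixed on the bench, inside 92 (its x) x 68 mm (its y), floor 3 mm thick, rim top 7 mm above the bench. Origin at the centre of its underside.
- long_tray: Long narrow grey plastic tray fixed on the bench, inside 140 (its x) x 54 mm (its y), floor 3 mm thick, rim top 7 mm above the bench. Origin at the centre of its underside. The wedge may lie in it either way round.
There are look-alikes about, which are no part of the job. What is shaped like the termbox but turquoise is not meant.

How it is judged:
By the outcome, as a careful person would: the job done as asked, in the order asked, and still so for the second after the job is handed in, with the robot touching nothing.
It also fails if it takes over 131 s, if anything falls off the work surface, if the arm or the gripper's body presses on something with over 40 N, if the wrist force passes 120 N, or if a joint passes its speed limit or range.

### The arm

A 6-joint arm with a two-finger parallel gripper is mounted at the origin on the work surface. World frame = base frame: x ahead of the robot, y to its left, z up, the work surface at z = 0. Lengths are in m, angles in rad, forces in N, time in s.
With the tool pointing down it reaches from about 0.275 to 0.85 m from the base axis. Payload 5.2 kg.
Tool frame: the origin (TCP) lies between the finger pads; the fingertips stand ctrl.tip_extent ahead of it and the grasp point (between the pads) lies 6 mm ahead of it (ctrl.tip_extent is the distance from the TCP to the fingertips, in m); z points along the fingers, y is the line along which they close (so a half turn about z gives the same grasp; the last joint's range is limited). The gripper opens to 85 mm and grips with 20 to 120 N. Pads are 22 mm wide; open, the fingers measure 114 mm over their backs; the gripper's body (76 mm by 85 mm) begins 54 mm behind the grasp point. The pads swing forward as they close: fully open they stand 13 mm farther back than shut.
Start: joints at [1.038, 0.259, 1.535, -0, 1.348, -0.203], TCP at [0.178, 0.52, 0.256] pointing down, gripper open.
Joint ranges: [-3.14, 3.14], [-0.91, 2.08], [0.19, 2.58], [-1.22, 4.36], [0.22, 2.71], [-3.12, 3.12]. Speed limits (rad/s): [2.57, 2.57, 3.14, 3.14, 3.14, 3.14].

### API

Orientations are given as [roll, pitch, yaw] about the fixed x, y, z axes, in that order (R = Rz(yaw) Ry(pitch) Rx(roll)).
In Python, from cell import ctrl, snapshot, look_for, cut_out gives the robot as it stands. The module is installed in compiled form; this text tells all that it offers. Calls block until the motion is done:
- ctrl.reach(position, orientation): joint-space move of the TCP to a pose.
- ctrl.servo_line(position, rotation=None, feed=0.15): straight line of the TCP; rotation=None keeps the orientation; feed is the mean speed in m/s.
- ctrl.move_j(angles): joint-space move.
- ctrl.grip(opening, newtons=None): finger opening in m; newtons is the grip in N (None keeps the last); returns when the fingers have stopped.
- ctrl.pause(seconds).
- ctrl.solve_ik(position, orientation): joint angles nearest the present ones, or None.
- ctrl.read_state(): the state.
- snapshot(name): name is "scene" or "top" or "wrist"; returns a dict with "frame" (420x560x3 uint8, red, green, blue), "vfov" (degrees; the focal length in pixels is half the picture's height over the tangent of half this angle, whatever the lens; pixels are square), "cx", "cy" (the principal point, pixels), "rvec" (rotation vector, rad) and "tvec" (3), from world to camera coordinates, as OpenCV has them. Camera axes: x right, y down, z forward; pixel columns grow to the right and rows downward; lengths in m; the calibration is good to about 2 mm. A picture is of the moment at which its call begins. There is no depth.
A pose or a line that the arm cannot do raises ctrl.IKError and nothing moves.
- ctrl.close_job(): hands the job in; it is judged then, once.
Trained networks look in a picture, given as the dict that the camera call returned (one of the last four; its "shot" number tells which), for a name from the list of things; names that differ only in an ending like _2 or _b are one class to them, and where a whole thing is asked for, a point or a joint stands for the part that bears it (a point fixed in the world has none). Each returns a list of dicts, best first, with "confidence" (0 to 1); they miss things now and then, are a little off and sometimes report something else, mostly with a low value. They report only what shows in the picture. A call takes as long as a camera call. They do not tell look-alikes from the thing itself.
- look_for(query, picture): "position" ([x, y, z] in m, in world coordinates, good to about 4 mm: the middle of the surface that is visible of it).
- cut_out(query, picture): "mask" (420x560 bool, what is visible of it).
The state is a dict: "t": time; "qpos": joint angles; "dq": joint speeds; "effort": joint torques, N m; "position": TCP position; "eef_rot": TCP orientation; "wrist_force": force on the tool from outside, world axes, zero at the start; "torque": the same for the moment, N m; "width": finger opening in m; "grip_force": force on a finger pad.
Only numpy, scipy, OpenCV 4.12 (cv2) and the standard library are available. Lean on these libraries where they do the work, as an engineer would, in place of code of your own. Each camera call takes 0.05 s, during which the arm holds its last target. There are 200 camera calls.

## Working session

There is one attempt and no reset: what is moved stays moved. The work goes in short steps, each a Python script; the robot and the scene stay as the last script left them, time stands still between calls to the robot, and variables do not carry over. Pictures are saved under pics/ and viewed, at most 14 in all, crops included, and the job is handed in when it is done.

```bash
mkdir -p pics; cat > h.py <<'E'
import numpy as np, cv2
from cell import ctrl, snapshot, look_for, cut_out
def save(s,n,box=None,k=1):
    f=s["frame"][:,:,::-1]
    if box: f=f[box[1]:box[3],box[0]:box[2]]
    cv2.imwrite(f"pics/{n}.png",cv2.resize(f,None,fx=k,fy=k))
def cam(s):
    f=s["frame"].shape[0]/2/np.tan(np.radians(s["vfov"])/2)
    return np.array([[f,0,s["cx"]],[0,f,s["cy"]],[0,0,1]]),cv2.Rodrigues(np.array(s["rvec"],float))[0],np.array(s["tvec"],float).ravel()
def ray(s,uv,z):
    "pixels (N,2) -> world points on plane z"
    K,R,t=cam(s); uv=np.atleast_2d(uv).astype(float)
    d=(R.T@np.linalg.inv(K)@np.c_[uv,np.ones(len(uv))].T).T; c=-R.T@t
    return c+d*((z-c[2])/d[:,2])[:,None]
def proj(s,P):
    K,R,t=cam(s); p=(K@(R@np.atleast_2d(P).T+t[:,None])).T; return p[:,:2]/p[:,2:]
def st():
    s=ctrl.read_state(); print("t%.1f"%s["t"],np.round(s["position"],4),np.round(s["eef_rot"],3),"F",np.round(s["wrist_force"],1),"w%.4f g%.1f"%(s["width"],s["grip_force"])); return s
E
python3 - <<'E'
from h import *
print(ctrl.tip_extent); st()
a=snapshot("scene"); b=snapshot("top")
save(a,"s0"); save(b,"t0")
for n in "gauge termbox flange wedge duct small_dish big_dish box_tray long_tray".split():
    for nm,s in(("s",a),("t",b)):
        print(n,nm,[(np.round(d["position"],3).tolist(),round(d["confidence"],2)) for d in look_for(n,s)[:4]])
E
```

```text
0.025
t0.0 [0.1778 0.5199 0.2555] [-3.14  -0.     2.812] F [-0.3 -0.8 -0.4] w0.0856 g0.0
gauge s [([0.698, -0.093, 0.133], 0.82)]
gauge t [([0.686, -0.086, 0.129], 0.65)]
termbox s [([0.496, 0.003, 0.041], 0.8), ([0.713, -0.107, 0.106], 0.76), ([0.706, -0.04, 0.024], 0.65)]
termbox t [([0.669, -0.077, 0.102], 0.79), ([0.484, 0.009, 0.035], 0.78)]
flange s [([0.7, -0.115, 0.038], 0.7), ([0.697, -0.092, 0.133], 0.19)]
flange t [([0.665, -0.097, 0.039], 0.81)]
wedge s [([0.564, -0.092, 0.023], 0.71)]
wedge t [([0.562, -0.09, 0.023], 0.81)]
duct s [([0.719, -0.04, 0.022], 0.76), ([0.712, -0.109, 0.105], 0.47)]
duct t [([0.687, -0.03, 0.027], 0.74), ([0.666, -0.097, 0.038], 0.53)]
small_dish s [([0.602, -0.308, 0.007], 0.64)]
small_dish t [([0.606, -0.31, 0.002], 0.93), ([0.44, -0.247, 0.005], 0.58)]
big_dish s [([0.593, 0.326, 0.006], 0.71)]
big_dish t [([0.441, 0.238, 0.006], 0.74), ([0.593, 0.328, 0.002], 0.7)]
box_tray s [([0.438, 0.233, -0.0], 0.67), ([0.604, -0.31, 0.003], 0.17)]
box_tray t [([0.44, 0.238, 0.006], 0.93)]
long_tray s [([0.441, -0.241, -0.001], 0.82)]
long_tray t [([0.439, -0.244, 0.009], 0.85)]
```

View pics/s0.png

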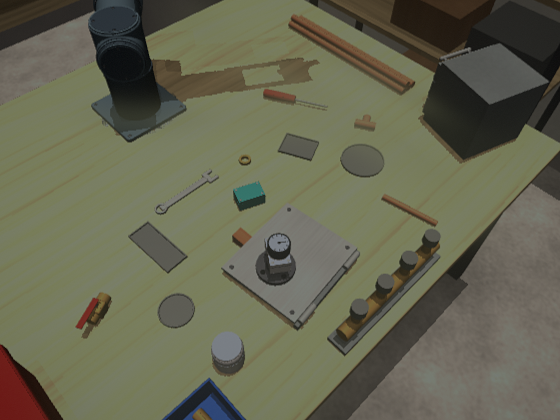

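View pics/t0.png

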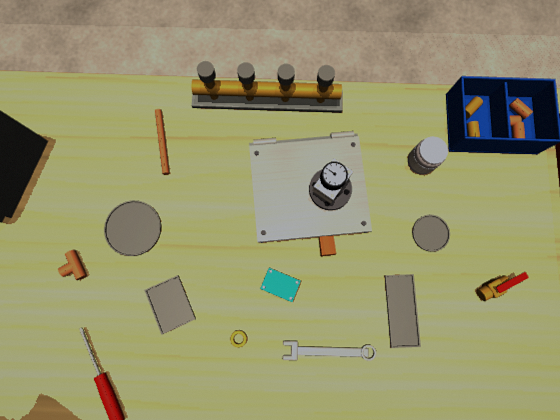

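The scene view shows the stack at about (278,250) on the cover, the wedge heel at (242,237) and the turquoise decoy box at (250,194). In the top view the small dish is at (431,233), the big dish at (133,228), the box tray at (171,304) and the long tray at (402,311). Next I measure these and look from above the stack.

```bash
cat >> h.py <<'E'
def mask(s,n,near=None,z=0.0):
    r=[d for d in cut_out(n,s)]
    def c(d): return ray(s,np.argwhere(d["mask"])[:,::-1].mean(0),z)[0][:2]
    if near is not None: r=[d for d in r if np.hypot(*(c(d)-near))<0.06]
    return r[0]["mask"] if r else None
def fit(s,m,z):
    "min-area rect of mask outline on plane z: centre, long side, short, yaw of long side; enclosing circle"
    c=max(cv2.findContours(m.astype(np.uint8),0,1)[0],key=cv2.contourArea)[:,0]
    P=ray(s,c,z)[:,:2].astype(np.float32)*1000
    (x,y),(w,h),a=cv2.minAreaRect(P)
    if w<h: w,h,a=h,w,a+90
    return np.round([x,y,w,h,(a+90)%180-90],1),[np.round(v,1) for v in cv2.minEnclosingCircle(P)]
E
python3 - <<'E'
from h import *
b=snapshot("top")
for n,xy,z in [("small_dish",(.605,-.31),.007),("big_dish",(.593,.328),.007),("box_tray",(.44,.238),.007),("long_tray",(.44,-.244),.007),("wedge",(.56,-.09),.02),("duct",None,.028)]:
    m=mask(b,n,xy,z)
    print(n,None if m is None else fit(b,m,z))
ctrl.reach([0.60,-0.085,0.36],[np.pi,0,np.pi/2])
st()
w=snapshot("wrist"); save(w,"w1")
K,R,t=cam(w); print("cam",-R.T@t, R[2])
for n,z in [("gauge",.132),("termbox",.104),("flange",.04),("wedge",.02)]:
    m=mask(w,n,(.66,-.09),z) if n!="wedge" else mask(w,n)
    print(n,None if m is None else fit(w,m,z))
E
```

```text
small_dish (array([ 602.8, -310.3,   80.4,   77.7,  -88.3]), [array([ 604. , -310.5]), np.float64(41.0)])
big_dish (array([595.7, 326.7, 118.9, 118.4,  48.6]), [array([595.7, 327. ]), np.float64(61.6)])
box_tray (array([438.9, 234. ,  98. ,  75.3,  25.7]), [array([439.2, 234.2]), np.float64(59.0)])
long_tray (array([ 440.4, -243.4,  146.1,   64.2,    3.8]), [array([ 440.5, -243.6]), np.float64(77.7)])
wedge (array([569.8, -86.7,  42.5,  32.9,   7.8]), [array([569.7, -87.1]), np.float64(23.8)])
duct (array([695.7, -46.3, 241. , 223.5, -83.2]), [array([691.9, -46. ]), np.float64(158.1)])
t4.0 [ 0.6    -0.0839  0.36  ] [-3.142 -0.     1.572] F [ 0.3 -1.   0.1] w0.0853 g0.0
cam [ 0.6004644  -0.00994515  0.47773813] [ 7.13755495e-05 -2.91024976e-01 -9.56715453e-01]
gauge (array([688.7, -84.1,  55.5,  48.3, -43.2]), [array([688. , -84.9]), np.float64(27.8)])
termbox (array([667.8, -72.7,  46.1,  30.6,  57.7]), [array([668.6, -73.8]), np.float64(26.1)])
flange (array([679.9, -86. ,  93.3,  76.3,  61.2]), [array([687.4, -90.1]), np.float64(46.8)])
wedge (array([569.1, -87.7,  41.7,  34.3,   6.7]), [array([569. , -87.8]), np.float64(25.2)])
```

View pics/w1.png

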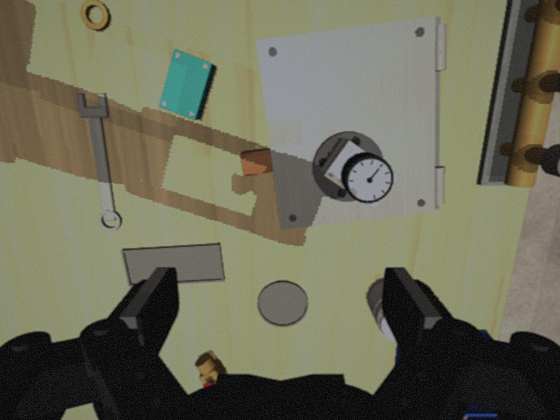

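The wrist view confirms the layout: gauge dial at (367,177), with the white box under it turned about 30°. The fits agree with the known sizes. Next I pick up the gauge.

```bash
cat >> h.py <<'E'
from math import pi
def over(x,y,z,yaw): ctrl.reach([x,y,z],[pi,0,yaw])
def down(x,y,z,f=.1): ctrl.servo_line([x,y,z],feed=f)
E
python3 - <<'E'
from h import *
x,y=.690,-.0865
over(x,y,.20,pi/2); down(x,y,.136); st()
ctrl.grip(.04,30); st(); print(ctrl.tip_extent)
down(x,y,.21); s=st()
b=snapshot("top"); save(b,"t1",(230,110,400,260),4)
X,Y=.604,-.3105
over(X,Y,.12,pi/2); st()
down(X,Y,.045); st(); down(X,Y,.036,.03); st()
down(X,Y,.0345,.02); st()
E
```

```text
t5.8 [ 0.6905 -0.0867  0.1369] [3.14  0.    1.571] F [0.1 0.3 0.2] w0.0856 g0.0
t6.2 [ 0.6904 -0.0866  0.137 ] [3.14  0.    1.571] F [-0.6  0.1  4.6] w0.0488 g31.3
0.025
t7.1 [ 0.6895 -0.0864  0.209 ] [-3.14  -0.     1.571] F [ 0.1 -0.5 -0.9] w0.0488 g31.3
t8.2 [ 0.6049 -0.3096  0.1206] [ 3.14  -0.     1.571] F [-0.5  0.8 -1.8] w0.0489 g31.3
t9.1 [ 0.6045 -0.3108  0.0457] [3.141e+00 1.000e-03 1.571e+00] F [-0.4 -0.5 -1.2] w0.0489 g31.3
t9.5 [ 0.6042 -0.3107  0.0362] [3.141 0.    1.571] F [ 1.  -0.4 -0. ] w0.0492 g31.3
t9.8 [ 0.6042 -0.3107  0.0361] [3.141e+00 1.000e-03 1.571e+00] F [-2.7  1.3  9.4] w0.0486 g32.1
```

View pics/t1.png

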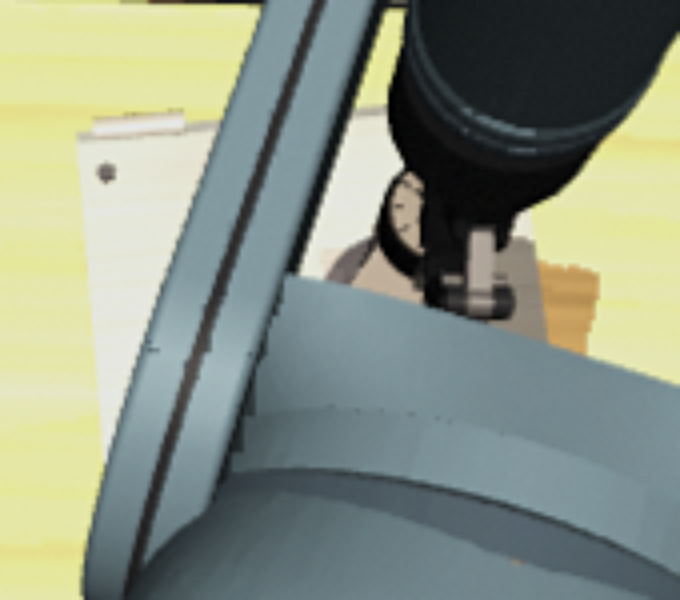

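The top view is mostly blocked by the arm, and the gauge has touched the dish floor. I release it and look at the box from above.

```bash
python3 - <<'E'
from h import *
ctrl.grip(.065); down(.604,-.3105,.13,.2)
over(.672,-.07,.30,pi/2); ctrl.pause(.2); st()
w=snapshot("wrist"); save(w,"w2")
for n,z in [("termbox",.104),("flange",.04),("gauge",.03)]:
    for d in cut_out(n,w)[:2]: print(n,round(d["confidence"],2),fit(w,d["mask"],z))
b=snapshot("top");
for n,z in [("termbox",.104),("flange",.04),("gauge",.03)]:
    for d in cut_out(n,b)[:2]: print("top",n,round(d["confidence"],2),fit(b,d["mask"],z))
E
```

```text
t12.1 [ 0.6716 -0.0715  0.2987] [-3.14  -0.     1.569] F [ 0.2  0.7 -0. ] w0.0649 g0.0
termbox 0.83 (array([690. , -85.6,  72.9,  50.4, -34.2]), [array([689.8, -85.1]), np.float64(42.4)])
termbox 0.59 (array([524.6,   5.7,  59.6,  48.6,  69.8]), [array([524.3,   6. ]), np.float64(36.9)])
flange 0.78 (array([685.1, -70.1,  89. ,  50.4,   6. ]), [array([687.1, -89.1]), np.float64(44.7)])
gauge 0.55 (array([ 606. , -302.7,   67.7,   50.4,   88.4]), [array([ 609.3, -303.3]), np.float64(34.9)])
top termbox 0.94 (array([681. , -82.6,  69. ,  47.6, -33.9]), [array([682.2, -81.5]), np.float64(40.0)])
top flange 0.88 (array([677.4, -82.7,  90.8,  68.9,  49.9]), [array([683.5, -86.4]), np.float64(47.2)])
top flange 0.5 (array([ 708.5, -103. ,  191.5,  166. ,   74.9]), [array([ 698.6, -101.6]), np.float64(117.6)])
```

View pics/w2.png

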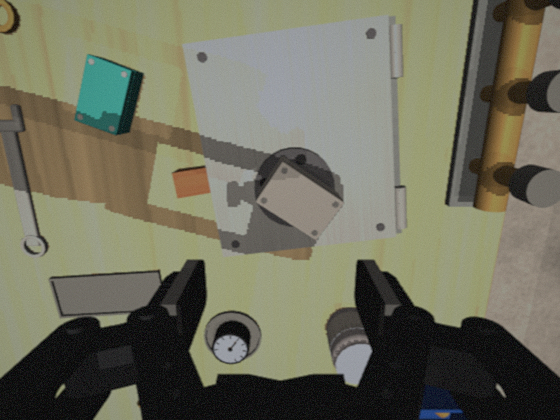

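The wrist view shows the gauge in its dish at (232,340) and the terminal box at (300,200). The fit for the box is 70×46 mm, yaw −34°. Next I move the box.

```bash
python3 - <<'E'
from h import *
x,y,ps=.6905,-.087,np.radians(146)
ctrl.grip(.085); over(x,y,.18,ps); down(x,y,.101); st()
ctrl.grip(.035,30); st()
down(x,y,.20,.12); st()
X,Y,ps=.439,.234,np.radians(205.7)
over(X,Y-.03,.20,ps); ctrl.pause(.1)
b=snapshot("top"); m=mask(b,"box_tray",(X,Y),.007); print(None if m is None else fit(b,m,.007))
over(X,Y,.10,ps); down(X,Y,.046); down(X,Y,.0365,.03); st()
down(X,Y,.0345,.02); st()
E
```

```text
t14.7 [ 0.6911 -0.0871  0.1018] [3.141e+00 1.000e-03 2.548e+00] F [-0.4  0.   0.3] w0.0849 g0.0
t15.1 [ 0.6908 -0.0872  0.1018] [3.141e+00 1.000e-03 2.548e+00] F [-0.1  0.2  3.8] w0.0451 g31.9
t16.1 [ 0.6899 -0.0868  0.1988] [-3.141e+00 -2.000e-03  2.548e+00] F [-0.3 -0.3 -1.6] w0.0454 g31.2
(array([422.7, 199.3,  37.2,  26.1,  25.9]), [array([422.3, 199. ]), np.float64(20.2)])
t19.4 [0.4394 0.2341 0.0369] [-3.141e+00  1.000e-03 -2.693e+00] F [-1.1 -0.2  4.1] w0.0454 g32.0
t19.6 [0.4395 0.2342 0.0365] [-3.141e+00  2.000e-03 -2.693e+00] F [-6.4 -1.7 19.9] w0.0455 g34.6
```

```bash
python3 - <<'E'
from h import *
ctrl.grip(.065); down(.439,.234,.13,.2)
w=snapshot("wrist"); 
for d in cut_out("termbox",w)[:2]: print(round(d["confidence"],2),fit(w,d["mask"],.039))
save(w,"w3a")
over(.672,-.07,.30,pi/2); ctrl.pause(.2)
w=snapshot("wrist"); save(w,"w3")
for d in cut_out("flange",w)[:2]: print(round(d["confidence"],2),fit(w,d["mask"],.04))
b=snapshot("top")
for n,z in [("flange",.04),("gauge",.03),("termbox",.04),("box_tray",.007)]:
    for d in cut_out(n,b)[:2]: print("top",n,round(d["confidence"],2),fit(b,d["mask"],z))
E
python3 -c "
import cv2,numpy as np
cv2.imwrite('pics/w3c.png',np.hstack([cv2.resize(cv2.imread(f'pics/{n}.png'),(400,300)) for n in('w3a','w3')]))"
```

```text
0.82 (array([436.4, 232.4,  74.5,  45.7,  25.7]), [array([437. , 232.9]), np.float64(42.3)])
0.81 (array([465.8,  67.4,  21.7,   9.8,  12.5]), [array([466.8,  62.7]), np.float64(10.9)])
0.72 (array([687.6, -90.2,  91. ,  88.3,  67. ]), [array([687.6, -89.9]), np.float64(46.2)])
top flange 0.86 (array([680.8, -83.7,  88.5,  75.3,  39.4]), [array([685.4, -89.1]), np.float64(45.4)])
top termbox 0.92 (array([440.8, 230.5,  71.8,  54.1,  24. ]), [array([440.7, 231.3]), np.float64(41.4)])
top box_tray 0.89 (array([439.1, 234.4,  97.2,  75.6,  25.8]), [array([439.2, 234.2]), np.float64(59.8)])
```

View pics/w3c.png

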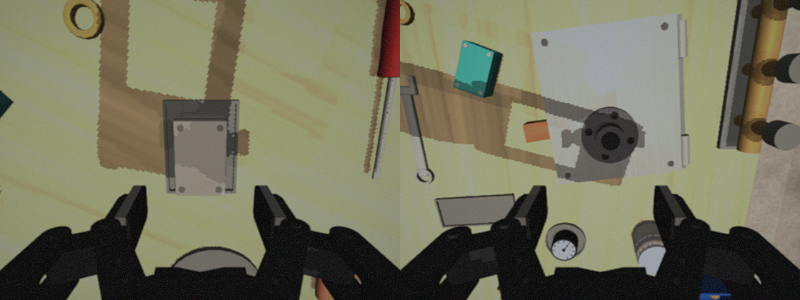

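The box sits flat in its tray, and the flange is alone on the cover at about (610,135) in the right-hand picture. Next I move the flange by its boss.

```bash
python3 - <<'E'
from h import *
x,y,ps=.6875,-.090,pi/2
ctrl.grip(.085); over(x,y,.14,ps); down(x,y,.070,.08); st()
ctrl.grip(.03,80); st()
down(x,y,.076,.03); st(); down(x,y,.18,.12); st()
X,Y=.5955,.3265
over(X,Y,.13,ps+.5); st(); down(X,Y,.056); down(X,Y,.047,.03); st()
down(X,Y,.045,.02); s=st()
if s["wrist_force"][2]<2: down(X,Y,.0435,.02); st()
w=snapshot("wrist")
for d in cut_out("flange",w)[:2]: print(round(d["confidence"],2),fit(w,d["mask"],.015))
E
```

```text
t24.9 [ 0.688  -0.0901  0.0706] [3.141 0.    1.571] F [-0.  -0.1  0.4] w0.0848 g0.0
t25.3 [ 0.6877 -0.0901  0.071 ] [3.141 0.    1.571] F [-2.3  0.1  6.5] w0.0417 g81.3
t25.7 [ 0.6871 -0.0898  0.0752] [-3.14  -0.     1.571] F [-0.  -0.1 -5.6] w0.0415 g81.5
t26.7 [ 0.6868 -0.0898  0.1788] [-3.140e+00 -1.000e-03  1.571e+00] F [ 0.   0.2 -5.8] w0.0415 g81.5
t28.3 [0.5965 0.3252 0.1302] [3.141e+00 1.000e-03 2.069e+00] F [-0.7 -1.  -4.5] w0.0417 g81.5
t29.6 [0.5953 0.3265 0.0468] [-3.141 -0.     2.071] F [ 0.2 -0.3 -5.6] w0.0411 g81.5
t29.9 [0.5958 0.3267 0.0462] [3.141 0.    2.071] F [-2.4  0.   2.6] w0.0417 g82.1
0.77 (array([595.4, 326.9,  90.7,  85.9,  87.7]), [array([596.7, 327.1]), np.float64(46.0)])
```

```bash
python3 - <<'E'
from h import *
ctrl.grip(.06); down(.5955,.3265,.14,.2); ctrl.grip(.085)
over(.555,-.09,.20,.119); ctrl.pause(.2); st()
w=snapshot("wrist"); save(w,"w4")
for n,z in (("wedge",.024),("duct",.028)):
  for d in cut_out(n,w)[:2]: print(n,round(d["confidence"],2),fit(w,d["mask"],z))
b=snapshot("top")
for n,z in [("flange",.02),("gauge",.03),("termbox",.04)]:
    for d in look_for(n,b)[:2]: print("top",n,round(d["confidence"],2),np.round(d["position"],3))
E
```

```text
t33.0 [ 0.5552 -0.0892  0.1998] [-3.141  0.     0.121] F [0.5 0.1 0.4] w0.0850 g0.0
wedge 0.69 (array([568.9, -88.2,  39.6,  29.8,   7.7]), [array([569.4, -88.3]), np.float64(23.8)])
duct 0.92 (array([641.4, -53.7, 240.2, 112.5, -82.9]), [array([641.8, -53.7]), np.float64(131.5)])
duct 0.62 (array([641.3, -53.9, 240.7, 111.7, -83.1]), [array([642.6, -53.7]), np.float64(132.0)])
top termbox 0.67 [0.485 0.017 0.035]
top termbox 0.63 [0.443 0.228 0.04 ]
```

View pics/w4.png

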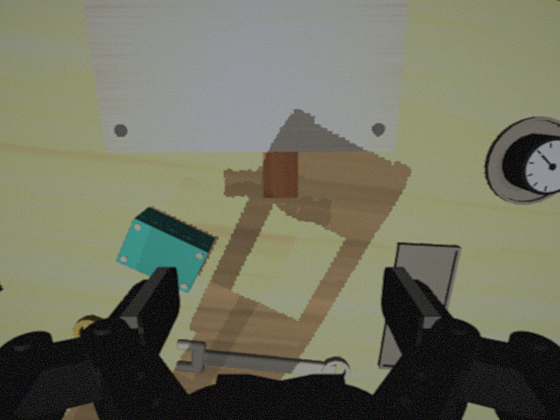

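The wrist view shows the wedge heel at (281,174), square to the cover's edge, with a fit of 40×30 mm and yaw of about 7°. The gauge, box and flange are all placed, so I draw the wedge.

```bash
python3 - <<'E'
from h import *
a=.122; u=np.array([np.cos(a),np.sin(a)])
g=np.array([.5689,-.0882])-.004*u
ctrl.grip(.05); over(*g,.10,a); down(*g,.045); down(*g,.036,.03); st()
ctrl.grip(.02,80); st()
z=.0365
p=g-.020*u; down(*p,z,.012); st()
p=g-.060*u; down(*p,z,.012); st()
ctrl.pause(.3); p=g-.100*u; down(*p,z,.04); st()
w=snapshot("wrist"); save(w,"w5"); b=snapshot("scene"); save(b,"s5")
E
python3 -c "
import cv2,numpy as np
cv2.imwrite('pics/w5c.png',np.hstack([cv2.resize(cv2.imread(f'pics/{n}.png'),(400,300)) for n in('w5','s5')]))"
```

```text
t35.5 [ 0.5648 -0.0886  0.0358] [-3.141  0.     0.122] F [-0.7  0.7 -0. ] w0.0498 g0.0
t35.8 [ 0.5649 -0.0886  0.0365] [-3.142 -0.     0.122] F [-3.5 -0.1  4.6] w0.0281 g80.2
t37.6 [ 0.5468 -0.0917  0.0365] [ 3.14e+00 -3.00e-03  1.21e-01] F [ 5.   1.4 -2.4] w0.0279 g79.5
t41.1 [ 0.5054 -0.096   0.0365] [-3.142  0.     0.122] F [0.9 0.7 1.4] w0.0281 g79.8
t42.5 [ 0.4655 -0.1008  0.0365] [-3.141e+00  1.000e-03  1.220e-01] F [-1.2  0.   2.2] w0.0279 g79.9
```

View pics/w5c.png

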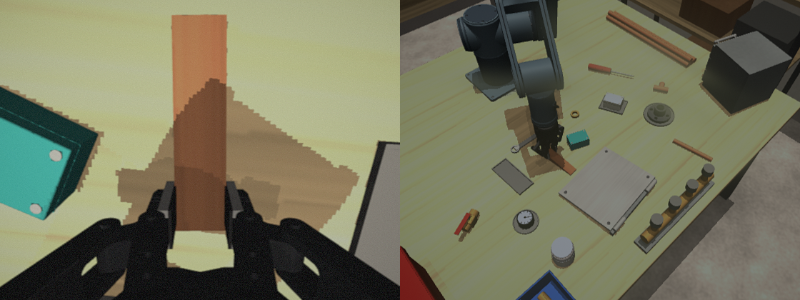

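The wedge is fully out, held near its heel, and the cover is down. I lay the wedge in the long tray.

```bash
python3 - <<'E'
from h import *
s=ctrl.read_state()["position"]
down(s[0],s[1],.10)
a=np.radians(3.8); u=np.array([np.cos(a),np.sin(a)])
p=np.array([.4402,-.2435])-.044*u
over(*p,.10,a); ctrl.pause(.2); st()
down(*p,.050); down(*p,.0405,.03); st()
down(*p,.0395,.02); s=st()
if s["wrist_force"][2]<2: down(*p,.0385,.02); st()
w=snapshot("wrist"); save(w,"w6")
for n,z in (("wedge",.015),("long_tray",.007)):
  for d in cut_out(n,w)[:1]: print(n,round(d["confidence"],2),fit(w,d["mask"],z))
E
```

```text
t44.3 [ 0.3968 -0.2452  0.0998] [-3.141  0.     0.068] F [ 0.2  0.1 -0.3] w0.0279 g79.7
t45.4 [ 0.3962 -0.2463  0.0404] [-3.141  0.     0.066] F [ 0.2 -0.3 -0.4] w0.0283 g79.7
t45.7 [ 0.3963 -0.2465  0.0395] [ 3.141 -0.     0.066] F [-0.   0.2 -0.2] w0.0283 g79.7
t45.9 [ 0.3964 -0.2465  0.0394] [ 3.141 -0.     0.066] F [-3.   0.9 10.9] w0.0283 g80.9
wedge 0.67 (array([ 434.6, -243.4,  129.1,   32.8,    4.7]), [array([ 434.4, -243.5]), np.float64(66.3)])
```

View pics/w6.png

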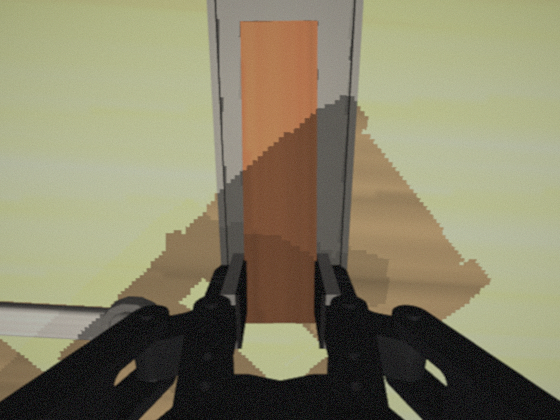

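The wedge is centred across the tray at x=280 and has touched the floor at the expected height. I release it and check everything.

```bash
python3 - <<'E'
from h import *
ctrl.grip(.045); s=ctrl.read_state()["position"]; down(s[0],s[1],.12,.1)
ctrl.reach([.36,0.02,.30],[pi,0,.119]); ctrl.pause(.3); st()
b=snapshot("top"); save(b,"t7",(80,120,480,370),2)
for n,z in [("wedge",.015),("long_tray",.007),("duct",.018),("gauge",.031),("flange",.02)]:
  for d in cut_out(n,b)[:1]: print(n,round(d["confidence"],2),fit(b,d["mask"],z))
E
```

```text
t48.9 [0.3601 0.0195 0.2995] [-3.141e+00  1.000e-03  1.180e-01] F [-0.1  1.  -0.4] w0.0449 g0.0
wedge 0.58 (array([ 439.2, -240.7,  123. ,   37.3,    8. ]), [array([ 439.4, -242.5]), np.float64(63.0)])
long_tray 0.71 (array([ 440.7, -244.4,  145.5,   61.8,    3.8]), [array([ 440.4, -244.8]), np.float64(77.4)])
duct 0.7 (array([698.4, -47.1, 243.1, 228.2, -82.8]), [array([695.3, -47.9]), np.float64(161.6)])
gauge 0.7 (array([ 603.6, -304.9,   56.4,   51.2,   88. ]), [array([ 604.3, -304.8]), np.float64(29.5)])
flange 0.68 (array([596. , 323.7,  90.5,  86.9, -88.3]), [array([594.7, 323.7]), np.float64(46.1)])
```

View pics/t7.png

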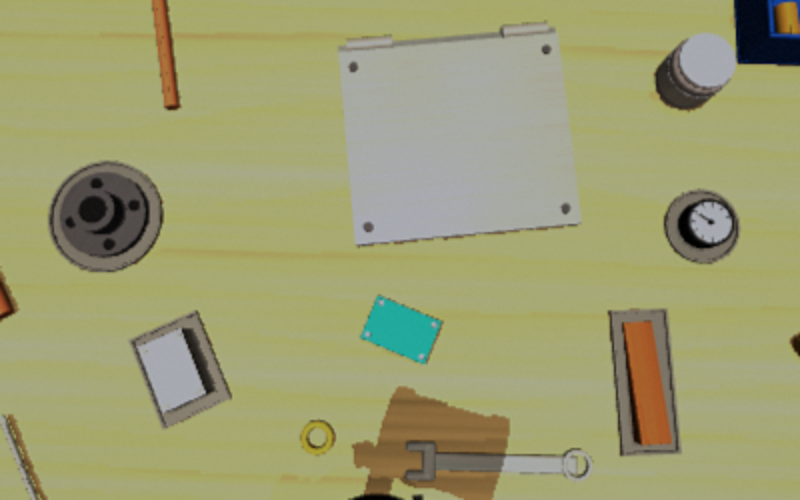

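The top view shows the gauge, box, flange and wedge each inside its tray, and the cover down with nothing under it.

```bash
python3 -c "
from h import *
print(ctrl.close_job())"
```

```text
the job is handed in; nothing more can be done
None
```

The job is handed in at about 49 s: gauge, terminal box and flange were placed in their trays first, then the wedge was drawn out slowly and laid in the long tray, and the last top view shows all four in place with the cover down.

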